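# Hang the mask frame on the photometer and hold its sprung shutter half open

### The job

Take the tall metal frame with the round eye out of the rack and hang it by its eye on the photometer's horizontal peg, and let go of it while the shutter is still shut. Then, with the gripper's fingers, slide the photometer's sprung shutter to half of its travel and hold it there against the spring, never running it to its far stop: the program finishes while the fingers still hold the shutter half open and the frame hangs on the peg. Leave the other loose things where they stand.

Things in the scene. Friction and masses are not known exactly. Their poses are not given: they have to be found in the camera images.
- photometer: white benchtop photometer, a box 120 (its x) x 260 (its y) x 135 mm tall, fixed to the bench. Origin under the centre of the box on the bench, z up. Its working face looks along its +x, away from the robot; the peg stands out of that face and the shutter slides along its y.
- peg (a point): middle of the free length of the photometer's level steel peg, 10 mm in diameter, 130 mm above the bench; axes as the photometer's. It points along +x out of the face, which is 35 mm behind this point. Its free length runs from 17 mm behind this point (from there to the face, a 19 mm collar) to 17 mm ahead, where a head 14 mm in diameter, 4 mm thick, ends it. The box's top is 5 mm above its axis.
- mask: mask frame: aluminium plate 8 mm thick (x), 60 wide (y), 130 tall (z), about 0.14 kg, upright in one of the rack's slots. Origin: centre of its lower edge. A round eye, 24 mm in diameter, is centred 80 mm above that edge; below it a 28 mm square window centred 35 mm up. Grip it across its thickness by the 38 mm of plain plate above the eye. Front and back are alike.
- eye (a point): centre of the mask frame's eye, in the middle of the plate, 50 mm below its top edge; axes as the frame's, the eye's axis is x.
- rack: grey fixed rack, base 150 (its x) x 100 (its y) x 10 mm, with two open-topped slots along its y, 40 mm either side of its middle in x, each 11 mm wide between cheeks that rise to 45 mm above the bench. Plates stand on the base, 10 mm above the bench, their x along the rack's x. Origin under the base's centre. Which slot has the frame varies.
- shutter (a joint): travel of the photometer's shutter in m: 0 shut (where its spring keeps it), 0.060 at the far stop, 0.030 half open; grows along the photometer's +y. The spring pushes back towards shut with 3 N at 0, rising by 0.15 N per mm (7.5 N at half, 12 N at the far stop); let go, it shuts by itself.
- shutter_tab (a point): top centre of the shutter's upright black tab, above the photometer's top and moving with the shutter: 30 mm wide along the photometer's x, 12 thick along its y; its top is 182 mm above the bench. Its foot is a strip 5 mm above the box's top, 20 mm along y. Lines on the box's top on the robot's side of the tab mark its middle at shut, half (long line) and fully open.
- blank: plain aluminium plate without an eye, 60 wide x 70 tall x 8 thick, standing in the rack's other slot; origin at the centre of its lower edge (mm). To be left where it stands.
- amber_bottle: amber glass bottle with white cap, 64 diameter, 130 tall; origin under its centre (mm). To be left where it stands.
- white_jar: white plastic jar with black cap, 56 diameter, 75 tall; origin under its centre (mm). To be left where it stands.
- beaker: empty glass beaker, 60 diameter, 70 tall; origin under its centre (mm). To be left where it stands.
- dish: closed flat clear dish, 90 diameter, 15 tall; origin under its centre (mm). To be left where it stands.
- weight: brass calibration weight with a knob, 28 diameter, 47 tall; origin under its centre (mm). To be left where it stands.
Mind the look-alikes: they are no part of the job. Leave any brown or pink look-alike of the mask alone.

How it is judged:
On the way, in this order (a step that is already met when the one before it is completed fails the run):
1. the mask frame hangs by its eye on the peg, let go, with the shutter still shut (x of eye in the frame of peg between -0.018 and 0.018 m and y of eye in the frame of peg between -0.009 and 0.009 m and z of eye in the frame of peg between -0.012 and 0.001 m and angle between mask's own z axis and vertical below 0.35 rad and contact force between mask and the arm below 0.3 N and contact force between mask and the fingers below 0.3 N and linear speed of mask below 0.03 m/s and value of joint shutter below 0.005 m), for 0.3 s.
2. the shutter is held at half travel (value of joint shutter between 0.024 and 0.036 m and velocity of joint shutter between -0.01 and 0.01 m/s and contact force between shutter and the fingers above 3.5 N), for 0.3 s.
At the end, for the whole second after the job is handed in: Shutter still, at 24 to 36 mm of its 60 mm, fingers pressing it with over 3.5 N; frame at rest, untouched, on the peg: eye centre within 18 mm of the peg's middle along it, 9 mm sideways, at most 12 mm below and 1 mm above its axis, upright within 0.35 rad (all of step 2 and x of eye in the frame of peg between -0.018 and 0.018 m and y of eye in the frame of peg between -0.009 and 0.009 m and z of eye in the frame of peg between -0.012 and 0.001 m and angle between mask's own z axis and vertical below 0.35 rad and contact force between mask and the arm below 0.3 N and contact force between mask and the fingers below 0.3 N and linear speed of mask below 0.03 m/s); the arm keeps its last pose, push and grip.
It fails at once if the shutter was run to its far stop (past 55 mm) (value of joint shutter above 0.055 m).
It fails at once if another loose thing was moved more than 30 mm (distance of any of blank, amber_bottle, white_jar, beaker, dish, weight from where it was at the start of the episode above 0.03 m).
It also fails if it takes over 48 s, if anything falls off the work surface, if the arm or the gripper's body presses on something with over 40 N, if the wrist force passes 120 N, or if a joint passes its speed limit or range.

### The arm

A 6-joint arm with a two-finger parallel gripper is mounted at the origin on the work surface. World frame = base frame: x ahead of the robot, y to its left, z up, the work surface at z = 0. Lengths are in m, angles in rad, forces in N, time in s.
With the tool pointing down it reaches from about 0.325 to 0.925 m from the base axis. Payload 3.1 kg.
Tool frame: the origin (TCP) lies midway between the tips of the shut fingers; the grasp point (between the pads) lies r.tcp_to_grasp behind it (r.tcp_to_grasp is the distance from the TCP to the grasp point, in m); z points along the fingers, y is the direction in which the jaws open and shut (so a half turn about z gives the same grasp; the last joint's range is limited). The gripper opens to 85 mm and grips with 20 to 120 N. Pads are 22 mm wide; open, the fingers measure 114 mm over their backs; the gripper's body (76 mm by 85 mm) begins 54 mm behind the grasp point. The pads swing forward as they close: fully open they stand 13 mm farther back than shut.
Start: joints at [1.109, 0.217, 1.613, -0, 1.311, -0.112], TCP at [0.214, 0.587, 0.231] pointing down, gripper open.
Joint ranges: [-2.75, 2.75], [-0.78, 2.1], [0.31, 2.55], [-1.13, 4.27], [0.13, 2.63], [-2.58, 2.58]. Speed limits (rad/s): [2.79, 2.79, 3.14, 3.14, 3.14, 3.14].

### API

Orientations are given as [roll, pitch, yaw] about the fixed x, y, z axes, in that order (R = Rz(yaw) Ry(pitch) Rx(roll)).
In Python, from cell import r, cams gives the robot as it stands. The module is installed in compiled form; this text tells all that it offers.
- The arm moves only by the tool apply_moves, never from a script. Its argument "moves" is a list of rows, each a list of 3 entries, a list of its own where there are three numbers: the turn, a rotation vector about the tool's x, y, z in degrees, then the shift along the tool's x, y, z in mm, then the opening, from 0 (shut) to 1 (fully open). A call has 1 to 20 rows; each row shifts and turns the commanded pose from where the row before left it, along the tool's axes as they then stand; what a row does not reach is not made up. A row lasts 1/12 s, in which the tool goes at most 41.7 mm and 7.16 degrees, less where a joint would pass 70% of its speed; a pose out of reach is approached as far as the arm can. A call with a gripper value outside its range is refused whole. The fingers move at their own pace and stop on an object; "squeeze" is the grip in N (left out, the last holds). Time passes only in rows, so rows that do not move let the fingers close. It gives the time, the measured TCP pose, the force and the opening at its end, in the units of the state.
- r.state(): the state, without advancing time (a new reading comes with each control period).
- cams.get_image(name): name is "scene" or "top" or "wrist"; returns a dict with "pixels" (400x640x3 uint8, red, green, blue), "z_map" (400x640 float32, m along the optical axis (not along the pixel's ray), 0 where there is no reading), "fx", "fy", "cx", "cy" (pixels), "R" (3x3) and "t" (3): a world point X has camera coordinates R X + t. Camera axes: x right, y down, z forward; pixel columns grow to the right and rows downward; lengths in m; the calibration is good to about 2 mm. A picture is of the moment at which its call begins.
- r.finish_job(): hands the job in, once; it reports no verdict.
The state is a dict: "time": time; "q": joint angles; "qvel": joint speeds; "effort": joint torques, N m; "eef_pos": TCP position; "tool_rot": TCP orientation; "contact_force": force on the tool from outside, world axes, zero at the start; "wrist_torque": the same for the moment, N m; "finger_gap": finger opening in m.
Only numpy, scipy, OpenCV 4.12 (cv2) and the standard library are available. Lean on these libraries where they do the work, as an engineer would, in place of code of your own. Each camera call takes 0.05 s, during which the arm holds its last target. There are 200 camera calls.

## Working session

There is one attempt and no reset: what is moved stays moved. The work goes in short steps, Python scripts to look and compute and a tool call to move; the robot and the scene stay as the last step left them, time stands still between calls to the robot, and variables do not carry over. Pictures are saved under pics/ and viewed, about 8 in all and at most 12, crops included, and the job is handed in when it is done.

Besides the shell and the picture viewer there is one more tool, called after "Call:" as name(argument=value, ...), one argument or row to a line, values as JSON. apply_moves: Moves the arm, as the interface text tells. Its arguments: {"type":"object","properties":{"moves":{"type":"array"},"squeeze":{"type":"number"}},"required":["moves"]}

```bash
mkdir -p pics; cat > h.py <<'E'
import numpy as np, cv2
from cell import r, cams
from scipy.spatial.transform import Rotation as Ro
def get(n):
    return cams.get_image(n)
def pts(im):
    z=im["z_map"];v,u=np.mgrid[0:400,0:640]
    c=np.stack([(u-im["cx"])/im["fx"]*z,(v-im["cy"])/im["fy"]*z,z],-1)
    P=(c-np.array(im["t"]))@np.array(im["R"])
    P[z==0]=np.nan
    return P
def save(im,f): cv2.imwrite("pics/"+f,im["pixels"][:,:,::-1])
E
python3 - <<'E'
from h import *
s=r.state();print(s,r.tcp_to_grasp)
a=get("scene");b=get("top")
np.savez("s0.npz",P=pts(a),I=a["pixels"]);np.savez("t0.npz",P=pts(b),I=b["pixels"])
save(a,"s0.png");save(b,"t0.png")
for i in(a,b):print(-np.array(i["R"]).T@i["t"],i["fx"])
E
```

```text
{'time': 0.0, 'q': array([ 1.10882462e+00,  2.17763292e-01,  1.61494547e+00,  7.96527670e-06,
        1.31125848e+00, -1.12201603e-01]), 'qvel': array([-0.00047635, -0.00120247, -0.00220861, -0.00050542,  0.00110444,
       -0.00120849]), 'effort': array([ 8.14229970e-04, -3.96844375e+01, -3.03850007e+01, -1.58430026e-05,
        9.82296013e-03,  4.67747014e-06]), 'eef_pos': array([0.21379075, 0.58643563, 0.22995666]), 'tool_rot': array([-3.13923385e+00, -2.73519532e-04,  2.79182018e+00]), 'contact_force': array([ 0.4653285 ,  0.28729305, -0.1986901 ]), 'wrist_torque': array([ 0.00860461, -0.00255395,  0.01490012]), 'finger_gap': 0.0855153682377691} 0.0187
[ 1.06645168 -0.06216201  0.87558266] 377.1990094016581
[ 0.51480496 -0.01403663  0.9112672 ] 363.19330359256986
```

View pics/s0.png

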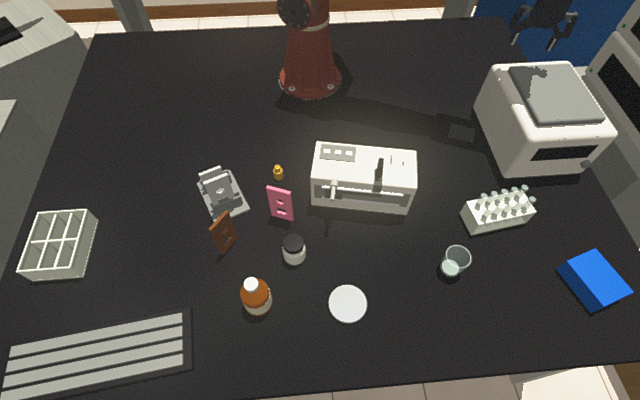

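View pics/t0.png

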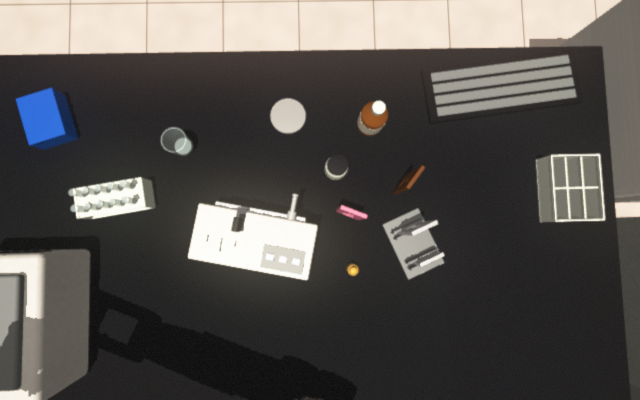

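```bash
cat > m.py <<'E'
from h import *
for n in("s0","t0"):
    d=np.load(n+".npz");P=d["P"];I=d["I"].astype(int)
    X,Y,Z=P[...,0],P[...,1],P[...,2]
    print(n)
    # photometer top face
    m=(abs(Z-.135)<.008)&(X>.3)&(X<.6)&(Y>-.1)&(Y<.4)
    k,l,st,_=cv2.connectedComponentsWithStats(m.astype(np.uint8))
    j=1+st[1:,4].argmax(); q=P[l==j][:,:2].astype(np.float32)
    print("top",st[j],cv2.minAreaRect(q),np.nanmedian(Z[l==j]))
    m=(Z>.155)&(Z<.2)&(X>.3)&(X<.65)&(Y>-.1)&(Y<.35)
    if m.sum(): print("tab",m.sum(),np.nanmean(P[m],0),np.nanmax(Z[m]),cv2.minAreaRect(P[m][:,:2].astype(np.float32)))
    # rack area
    R=(X>.3)&(X<.7)&(Y<-.12)&(Y>-.35)&(Z>.05)
    sat=I.max(-1)-I.min(-1)
    R&=sat<35
    k,l,st,c=cv2.connectedComponentsWithStats(R.astype(np.uint8))
    for j in range(1,k):
        if st[j,4]>15:
            p=P[l==j];print("plate",st[j],p.mean(0),p.min(0),p.max(0))
            t=p[p[:,2]>p[:,2].max()-.01][:,:2].astype(np.float32);print("  toprect",len(t),cv2.minAreaRect(t))
    m=(abs(Z-.01)<.006)&(X>.3)&(X<.65)&(Y<-.1)&(Y>-.4)&(sat<35)&(I.mean(-1)>70)
    print("rackbase",m.sum(),cv2.minAreaRect(P[m][:,:2].astype(np.float32)))
E
python3 m.py
python3 - <<'E'
import cv2
a=cv2.imread('pics/s0.png');b=cv2.imread('pics/t0.png')
import numpy as np
A=cv2.resize(a[135:235,190:320],None,fx=4,fy=4);B=cv2.resize(b[190:290,180:310],None,fx=2,fy=2);C=cv2.resize(b[190:290,375:455],None,fx=2,fy=2)
o=np.zeros((600,530,3),np.uint8);o[:400,:520]=A;o[400:,:260]=B;o[400:,265:425]=C
cv2.imwrite('pics/c0.png',o)
E
```

```text
s0
top [ 310  141  107   60 4072] ((0.5188288688659668, 0.09768659621477127), (0.2600463926792145, 0.17794722318649292), 78.33560943603516) 0.13468645102845395
tab 92 [0.53281907 0.12921679 0.17542594] 0.184850486576365 ((0.5285476446151733, 0.13072286546230316), (0.012075705453753471, 0.030117537826299667), 78.76150512695312)
plate [198 165  36  39 766] [ 0.49392986 -0.2715481   0.09371722] [ 0.42629247 -0.32397345  0.05018234] [ 0.52766326 -0.23467833  0.14219557]
  toprect 112 ((0.511398434638977, -0.2633535861968994), (0.010923594236373901, 0.05908525735139847), 23.27798843383789)
plate [211 213  24  30 228] [ 0.62415777 -0.24849595  0.09232043] [ 0.59947377 -0.27197521  0.05053714] [ 0.64756404 -0.22986278  0.12340127]
  toprect 51 ((0.6243323683738708, -0.2486245036125183), (0.003198718884959817, 0.0587097592651844), 50.21632385253906)
rackbase 589 ((0.507928729057312, -0.2428525984287262), (0.2662259340286255, 0.1350673884153366), 42.072994232177734)
t0
top [ 188  194  130   87 6925] ((0.518923282623291, 0.09785214811563492), (0.2598043978214264, 0.17544670403003693), 78.26725
[... 419 characters left out ...]
94617, 0.054083358496427536), 51.24367141723633)
plate [401 221  37  15 261] [ 0.51214325 -0.25879388  0.11531517] [ 0.49647868 -0.29084579  0.05065227] [ 0.52742649 -0.23339674  0.14302418]
  toprect 117 ((0.5119301080703735, -0.26247113943099976), (0.00812904816120863, 0.05982108786702156), 23.197879791259766)
plate [416 252  28  15 168] [ 0.439706   -0.29335825  0.07258519] [ 0.42397271 -0.32376659  0.05015896] [ 0.45400014 -0.26706238  0.08282787]
  toprect 108 ((0.4389273524284363, -0.2956356108188629), (0.008557942695915699, 0.05975618585944176), 23.200733184814453)
rackbase 1654 ((0.5334585905075073, -0.22495880722999573), (0.3240954577922821, 0.13538005948066711), 39.854671478271484)
```

View pics/c0.png

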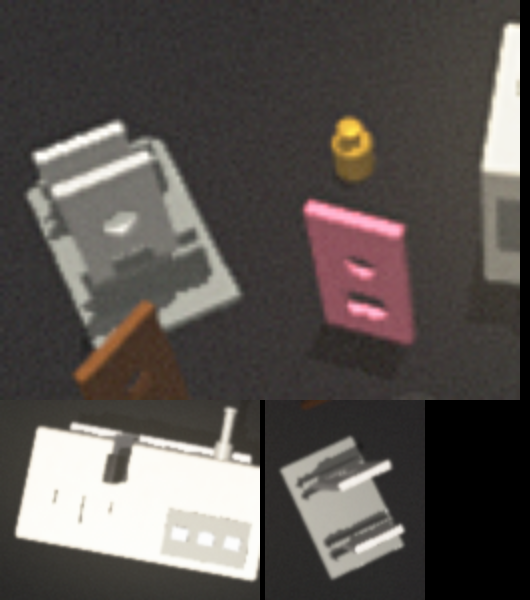

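```bash
cat > pg.py <<'E'
from h import *
for n in("s0","t0"):
    d=np.load(n+".npz");P=d["P"]
    a=np.radians(-11.8);ex=np.array([np.cos(a),np.sin(a)]);ey=np.array([-ex[1],ex[0]])
    c=np.array([.5189,.0978])-.028*ex
    L=np.stack([(P[...,:2]-c)@ex,(P[...,:2]-c)@ey,P[...,2]],-1)
    b=L[(abs(L[...,2]-.135)<.004)&(abs(L[...,0])<.07)&(abs(L[...,1])<.15)]
    print(n,"centre",c,"box",np.percentile(b,[.3,99.7],0).round(4).tolist())
    p=L[(abs(L[...,2]-.133)<.012)&(L[...,0]>.066)&(L[...,0]<.13)&(abs(L[...,1])<.15)]
    for lo,hi in((.066,.078),(.08,.11),(.11,.13)):
        q=p[(p[:,0]>lo)&(p[:,0]<hi)]
        if len(q):print(lo,len(q),q.min(0),q.max(0),q.mean(0))
    t=L[(L[...,2]>.178)&(L[...,2]<.19)&(abs(L[...,0])<.1)&(abs(L[...,1])<.15)]
    print("tab",t.min(0),t.max(0))
    for nm,(x,y) in dict(pk=(0,0)).items():pass
    m=(P[...,2]>.03)&(P[...,0]>.3)&(P[...,0]<.85)&(abs(P[...,1])<.32)
    k,l,st,_=cv2.connectedComponentsWithStats(m.astype(np.uint8))
    for j in range(1,k):
        if st[j,4]>30:
            q=P[l==j];print("obj",q.min(0).round(3),q.max(0).round(3))
a=np.radians(-11.8)
E
python3 pg.py
```

```text
s0 centre [0.49149171 0.10352589] box [[-0.0593, -0.1293, 0.1313], [0.0669, 0.128, 0.1389]]
0.066 70 [ 0.06600225 -0.0792263   0.12207647] [0.07795521 0.04420087 0.14179658] [ 0.07066798 -0.02679474  0.13416953]
0.08 45 [ 0.08034865 -0.07539194  0.12902745] [ 0.10971447 -0.06555755  0.13718781] [ 0.09528441 -0.07050759  0.13336921]
0.11 23 [ 0.11220042 -0.07672805  0.12117926] [ 0.11710747 -0.0645242   0.13695103] [ 0.1145378  -0.07043467  0.13118137]
tab [0.01559389 0.02849166 0.17810938] [0.04423259 0.04018318 0.18485049]
obj [ 0.406 -0.036  0.03 ] [0.591 0.241 0.185]
obj [ 0.412 -0.32   0.03 ] [ 0.535 -0.218  0.142]
obj [ 0.406 -0.133  0.03 ] [ 0.428 -0.11   0.049]
obj [ 0.536 -0.143  0.03 ] [ 0.565 -0.085  0.132]
obj [ 0.598 -0.273  0.031] [ 0.648 -0.23   0.132]
obj [ 0.64  -0.115  0.031] [ 0.693 -0.061  0.078]
obj [0.701 0.265 0.03 ] [0.76  0.32  0.073]
obj [ 0.751 -0.206  0.03 ] [ 0.812 -0.144  0.133]
t0 centre [0.49149171 0.10352589] box [[-0.0588, -0.1287, 0.1312], [0.0663, 0.1283, 0.1388]]
0.066 56 [ 0.0661223  -0.07924732  0.12590985] [0.07786357 0.04327549 0.14064809] [ 0.07131745 -0.05748901  0.13690156]
0.08 67 [ 0.0802995  -0.0748944   0.12817287] [ 0.10995894 -0.06486157  0.1374592 ] [ 0.09525593 -0.07007684  0.13348312]
0.11 15 [ 0.11049554 -0.0753713   0.13151404] [ 0.11581594 -0.06410225  0.13800302] [ 0.11345643 -0.06986832  0.13486722]
tab [0.01595239 0.02909552 0.17812322] [0.04477007 0.04081947 0.18488913]
obj [ 0.747 -0.206  0.03 ] [ 0.809 -0.144  0.133]
obj [0.702 0.266 0.03 ] [0.759 0.32  0.072]
obj [ 0.637 -0.113  0.03 ] [ 0.689 -0.06   0.079]
obj [ 0.597 -0.272  0.031] [ 0.648 -0.23   0.133]
obj [ 0.408 -0.035  0.06 ] [0.591 0.24  0.185]
obj [ 0.535 -0.141  0.03 ] [ 0.565 -0.085  0.133]
obj [ 0.486 -0.292  0.03 ] [ 0.535 -0.218  0.143]
obj [ 0.412 -0.32   0.03 ] [ 0.461 -0.25   0.083]
obj [ 0.403 -0.131  0.03 ] [ 0.427 -0.107  0.048]
```

Call:
apply_moves(
  moves=[
    [[0,0,6.7],[0,0,0],1],
    [[0,0,6.7],[0,0,0],1],
    [[0,0,6.7],[0,0,0],1],
    [[0,0,6.7],[0,0,0],1],
    [[0,0,6.7],[0,0,0],1],
    [[0,0,6.7],[0,0,0],1],
    [[0,0,6.6],[0,0,0],1],
    [[0,0,0],[-40,-2.7,0],1],
    [[0,0,0],[-40,-2.7,0],1],
    [[0,0,0],[-40,-2.7,0],1],
    [[0,0,0],[-40,-2.7,0],1],
    [[0,0,0],[-40,-2.7,0],1],
    [[0,0,0],[-40,-2.7,0],1],
    [[0,0,0],[-40,-2.7,0],1],
    [[0,0,0],[-40,-2.7,0],1],
    [[0,0,0],[-40,-2.7,0],1],
    [[0,0,0],[-40,-2.7,0],1],
    [[0,0,0],[-40,-2.7,0],1],
    [[0,0,0],[-40,-2.7,0],1],
    [[0,0,0],[-40,-2.7,0],1],
  ],
)

```text
time: 1.77
eef_pos: [0.3862, 0.0934, 0.2311]
tool_rot: [3.141, 0.0, 1.975]
contact_force: [0.0, 0.6, 0.2]
finger_gap: 0.0853
```

Call:
apply_moves(
  moves=[
    [[0,0,0],[-40,-2.7,0],1],
    [[0,0,0],[-40,-2.7,0],1],
    [[0,0,0],[-40,-2.7,0],1],
    [[0,0,0],[-40,-2.7,0],1],
    [[0,0,0],[-40,-2.7,0],1],
    [[0,0,0],[-40,-2.7,0],1],
    [[0,0,0],[-40,-2.7,0],0.8],
    [[0,0,0],[-40,-2.7,0],0.6],
    [[0,0,0],[-40,-2.7,0],0.6],
    [[0,0,0],[0,0,0],0.6],
    [[0,0,0],[0,0,0],0.6],
  ],
)

```text
time: 2.68
eef_pos: [0.5054, -0.2469, 0.2302]
tool_rot: [-3.141, -0.002, 1.972]
contact_force: [0.3, -0.0, -0.4]
finger_gap: 0.0512
```

```bash
cat >> h.py <<'E'
def go(p,yaw):
    s=r.state();R=Ro.from_euler("xyz",s["tool_rot"]);T=Ro.from_euler("xyz",[np.pi,0,np.radians(yaw)])
    print("t",round(s["time"],2),"pos",s["eef_pos"].round(4),"rpy",np.degrees(s["tool_rot"]).round(2),"gap",round(s["finger_gap"],4),"F",s["contact_force"].round(1))
    print("turn(tool,deg)",np.degrees((R.inv()*T).as_rotvec()).round(2),"shift now-axes mm",(R.inv().apply(np.array(p)-s["eef_pos"])*1e3).round(1),"shift after-turn",(T.inv().apply(np.array(p)-s["eef_pos"])*1e3).round(1))
E
python3 - <<'E'
from h import *
go([.512,-.2625,.109],113.2)
w=get("wrist");save(w,"w1.png");P=pts(w)
m=(P[...,2]>.13)&(P[...,2]<.155)&(abs(P[...,0]-.51)<.06)&(abs(P[...,1]+.26)<.06)
if m.sum():print(m.sum(),cv2.minAreaRect(P[m][:,:2].astype(np.float32)),np.median(P[m][:,2]))
E
```

```text
t 2.68 pos [ 0.5054 -0.2469  0.2302] rpy [-1.7994e+02 -1.0000e-01  1.1298e+02] gap 0.0512 F [ 0.3 -0.  -0.4]
turn(tool,deg) [-0.06 -0.1  -0.22] shift now-axes mm [-1.710e+01  1.000e-01  1.212e+02] shift after-turn [-1.690e+01 -1.000e-01  1.212e+02]
871 ((0.5128569006919861, -0.2624906003475189), (0.0075530242174863815, 0.06055120378732681), 23.214290618896484) 0.14002687236340353
```

View pics/w1.png

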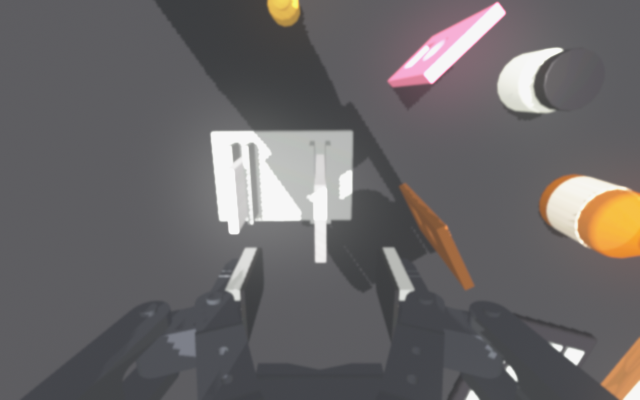

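Call:
apply_moves(
  moves=[
    [[0,0,-0.2],[-17,0.8,0],0.55],
    [[0,0,0],[0,0,30],0.55],
    [[0,0,0],[0,0,30],0.55],
    [[0,0,0],[0,0,30],0.55],
    [[0,0,0],[0,0,21],0.55],
    [[0,0,0],[0,0,10],0.55],
    [[0,0,0],[0,0,0],0.55],
    [[0,0,0],[0,0,0],0.55],
    [[0,0,0],[0,0,0],0],
    [[0,0,0],[0,0,0],0],
    [[0,0,0],[0,0,0],0],
    [[0,0,0],[0,0,0],0],
    [[0,0,0],[0,0,0],0],
    [[0,0,0],[0,0,0],0],
    [[0,0,0],[0,0,0],0],
    [[0,0,0],[0,0,0],0],
  ],
  squeeze=50,
)

```text
time: 4.07
eef_pos: [0.514, -0.2615, 0.1124]
tool_rot: [3.14, 0.003, 1.978]
contact_force: [-1.3, 0.9, 5.9]
finger_gap: 0.007
```

Call:
apply_moves(
  moves=[
    [[0,0,0],[0,0,-10],0],
    [[0,0,0],[0,0,-20],0],
    [[0,0,0],[0,0,-30],0],
    [[0,0,0],[0,0,-30],0],
    [[0,0,0],[0,0,-30],0],
    [[0,0,0],[0,0,-20],0],
    [[0,0,0],[0,0,-10],0],
    [[0,0,0],[0,0,0],0],
    [[0,0,0],[0,0,0],0],
    [[0,0,0],[0,0,0],0],
  ],
)

```text
time: 4.9
eef_pos: [0.5118, -0.2598, 0.2578]
tool_rot: [-3.139, -0.004, 1.978]
contact_force: [0.2, -0.3, -2.6]
finger_gap: 0.0073
```

```bash
python3 - <<'E'
from h import *
a=np.radians(-11.8);ex=np.array([np.cos(a),np.sin(a)])
peg=np.array([.5701,.0153]);t=peg+.055*ex
print(t)
go([*t,.26],78.2)
s=get("scene");b=get("top")
for n,i in(("s",s),("t",b)):
    np.savez(n+"1.npz",P=pts(i),I=i["pixels"])
o=np.hstack([cv2.resize(s["pixels"][90:240,150:300],None,fx=2.6,fy=2.6),cv2.resize(b["pixels"][150:300,360:510],None,fx=2.6,fy=2.6)])
cv2.imwrite("pics/c1.png",o[:,:,::-1])
E
```

```text
[0.62393771 0.00405272]
t 4.9 pos [ 0.5118 -0.2598  0.2578] rpy [-179.87   -0.21  113.35] gap 0.0073 F [ 0.2 -0.3 -2.6]
turn(tool,deg) [-0.19 -0.16 35.15] shift now-axes mm [197.8 207.5  -1.9] shift after-turn [281.2  55.8  -2.2]
```

View pics/c1.png

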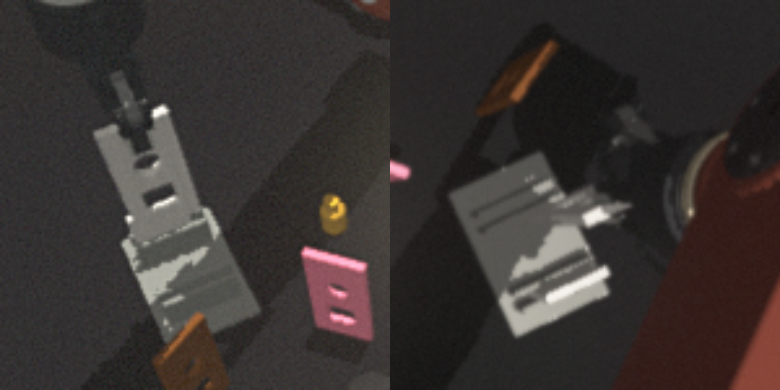

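Call:
apply_moves(
  moves=[
    [[0,0,7],[0,0,-10],0],
    [[0,0,7],[0,0,-10],0],
    [[0,0,7],[0,0,0],0],
    [[0,0,7],[0,0,0],0],
    [[0,0,7.1],[0,0,0],0],
    [[0,0,0],[15,3,0],0],
    [[0,0,0],[30,6,0],0],
    [[0,0,0],[35,7,0],0],
    [[0,0,0],[35,7,0],0],
    [[0,0,0],[35,7,0],0],
    [[0,0,0],[35,7,0],0],
    [[0,0,0],[35,7,0],0],
    [[0,0,0],[35,7,0],0],
    [[0,0,0],[20,4,0],0],
    [[0,0,0],[6,1,0],0],
    [[0,0,0],[0,0,0],0],
    [[0,0,0],[0,0,0],0],
    [[0,0,0],[0,0,0],0],
  ],
)

```text
time: 6.5
eef_pos: [0.6244, 0.0019, 0.2794]
tool_rot: [-3.14, 0.001, 1.365]
contact_force: [0.2, -0.5, -1.1]
finger_gap: 0.0075
```

```bash
cat >ms.py <<'E'
from h import *
a=np.radians(-11.8);ex=np.array([np.cos(a),np.sin(a)]);ey=np.array([-ex[1],ex[0]])
c=np.array([.4915,.1035])
def L(P): return np.stack([(P[...,:2]-c)@ex,(P[...,:2]-c)@ey,P[...,2]],-1)
def plate(im,x0,zlo,zhi):
    q=L(pts(im));m=(abs(q[...,0]-x0)<.02)&(abs(q[...,1]+.07)<.06)&(q[...,2]>zlo)&(q[...,2]<zhi)
    return m,q
E
python3 - <<'E'
from ms import *
t=np.array([.5701,.0153])+.045*ex
go([*t,.23],78.2)
s=r.state();print("tcp local",L(s["eef_pos"]))
im=get("scene");m,q=plate(im,.15,.10,.33)
save(im,"s2.png")
g=q[m];print(m.sum(),g.min(0),g.max(0))
# front face: fit plane and rows
for z in np.arange(.15,.30,.012):
    k=g[abs(g[:,2]-z)<.005]
    if len(k)>5:print(round(z,3),len(k),k[:,0].mean().round(4),k[:,1].min().round(4),k[:,1].max().round(4))
E
```

```text
t 6.5 pos [0.6244 0.0019 0.2794] rpy [-1.7991e+02  6.0000e-02  7.8190e+01] gap 0.0075 F [ 0.2 -0.5 -1.1]
turn(tool,deg) [-0.09  0.06 -0.01] shift now-axes mm [  2.1 -10.8  49.4] shift after-turn [  2.  -10.9  49.4]
tcp local [ 0.15086957 -0.07230195  0.27942537]
917 [ 0.14539237 -0.10395355  0.17576986] [ 0.1686447  -0.04380253  0.32998878]
0.174 24 0.1527 -0.1025 -0.045
0.186 66 0.1531 -0.1024 -0.0453
0.198 93 0.1515 -0.1023 -0.0438
0.21 43 0.153 -0.1024 -0.0445
0.222 42 0.1534 -0.1022 -0.0451
0.234 87 0.1534 -0.1021 -0.0439
0.246 96 0.1523 -0.1021 -0.0446
0.258 50 0.1537 -0.1021 -0.0452
0.27 62 0.1538 -0.1021 -0.0439
0.282 63 0.1548 -0.1022 -0.0447
0.294 71 0.1579 -0.102 -0.0453
```

Call:
apply_moves(
  moves=[
    [[0,0,0],[3,0,20],0],
    [[0,0,0],[0,0,30],0],
    [[0,0,0],[0,0,30],0],
    [[0,0,0],[0,0,25],0],
    [[0,0,0],[0,0,15],0],
    [[0,0,0],[0,0,6.5],0],
    [[0,0,0],[0,0,0],0],
    [[0,0,0],[0,0,0],0],
    [[0,0,0],[0,0,0],0],
  ],
)

```text
time: 7.3
eef_pos: [0.6271, 0.0054, 0.156]
tool_rot: [3.138, -0.0, 1.365]
contact_force: [0.1, 0.2, -1.5]
finger_gap: 0.0073
```

```bash
python3 - <<'E'
from ms import *
s=r.state();print("tcp local",L(s["eef_pos"]),s["contact_force"])
im=get("scene");m,q=plate(im,.15,.03,.2);save(im,"s3.png")
g=q[m];print(m.sum(),g.min(0),g.max(0))
for z in np.arange(.06,.17,.012):
    k=g[abs(g[:,2]-z)<.005]
    if len(k)>5:print(round(z,3),len(k),k[:,0].mean().round(4),k[:,1].min().round(4),k[:,1].max().round(4))
# eye pixels through the front-face plane
def ray(u,v,x0):
    R=np.array(im["R"]);C=-R.T@im["t"];d=R.T@np.array([(u-im["cx"])/im["fx"],(v-im["cy"])/im["fy"],1])
    n=np.array([*ex,0]);k=(x0-(C[:2]-c)@ex)/(d@n);return L(C+k*d)
H=np.array([[ray(u,v,.1535) for u in range(640)] for v in range(100,300)])
y,z=H[...,1],H[...,2];I=im["pixels"][100:300]
print("px",[ (np.argwhere((abs(y+.0703)<.04)&(z>.04)&(z<.19))+[100,0]).min(0),(np.argwhere((abs(y+.0703)<.04)&(z>.04)&(z<.19))+[100,0]).max(0)])
a=np.argwhere((abs(y+.0703)<.04)&(z>.04)&(z<.19));(v0,u0),(v1,u1)=a.min(0)+[100,0],a.max(0)+[100,0]
cv2.imwrite("pics/c3.png",cv2.resize(im["pixels"][v0-15:v1+15,u0-15:u1+15],None,fx=6,fy=6)[:,:,::-1]);print(u0-15,v0-15)
import pickle;pickle.dump({k:im[k] for k in im},open("im3.pkl","wb"))
E
```

```text
tcp local [ 0.15281914 -0.06829109  0.15596105] [ 0.12225613  0.22886508 -1.54245052]
614 [ 0.14703551 -0.09993081  0.05246666] [ 0.16962857 -0.03985947  0.19770436]
0.06 46 0.1556 -0.0973 -0.0403
0.072 76 0.154 -0.0973 -0.0412
0.084 22 0.155 -0.0976 -0.042
0.096 27 0.1556 -0.0975 -0.0401
0.108 48 0.1556 -0.0976 -0.0407
0.12 72 0.1543 -0.0975 -0.0414
0.132 38 0.1554 -0.0975 -0.0399
0.144 37 0.1557 -0.0997 -0.0404
0.156 34 0.1557 -0.0998 -0.041
0.168 38 0.1577 -0.0998 -0.04
px [array([198, 313]), array([233, 348])]
298 183
```

View pics/c3.png

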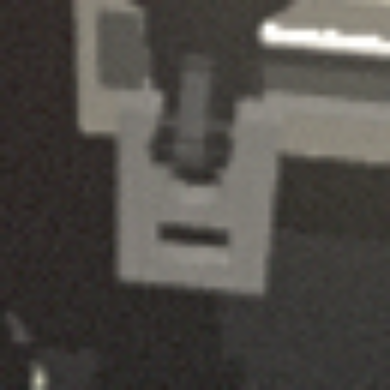

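Call:
apply_moves(
  moves=[
    [[0,0,0],[-1,0,2.5],0],
    [[0,0,0],[0,-6,0],0],
    [[0,0,0],[0,-8,0],0],
    [[0,0,0],[0,-8,0],0],
    [[0,0,0],[0,-8,0],0],
    [[0,0,0],[0,0,0],0],
    [[0,0,0],[0,0,0],0],
  ],
)

```text
time: 7.93
eef_pos: [0.5954, 0.0115, 0.1513]
tool_rot: [3.142, 0.0, 1.366]
contact_force: [-0.1, 0.1, -2.3]
finger_gap: 0.0072
```

Call:
apply_moves(
  moves=[
    [[0,0,0],[0,-6,0],0],
    [[0,0,0],[0,-8,0],0],
    [[0,0,0],[0,-8,0],0],
    [[0,0,0],[0,-4,0],0],
    [[0,0,0],[0,0,0],0],
    [[0,0,0],[0,0,0],0],
    [[0,0,0],[0,0,0],0],
  ],
)

```text
time: 8.52
eef_pos: [0.5709, 0.0164, 0.1515]
tool_rot: [3.141, -0.0, 1.366]
contact_force: [-0.5, -0.9, -2.1]
finger_gap: 0.0072
```

```bash
python3 - <<'E'
from ms import *
s=r.state();print("tcp local",L(s["eef_pos"]),s["contact_force"])
im=get("scene");m,q=plate(im,.099,.03,.12)
g=q[m]
for z in np.arange(.03,.12,.012):
    k=g[abs(g[:,2]-z)<.005]
    if len(k)>5:print(round(z,3),len(k),np.median(k[:,0]).round(4),k[:,1].min().round(4),k[:,1].max().round(4))
print(g[:,2].min())
cv2.imwrite("pics/c4.png",cv2.resize(im["pixels"][140:230,280:400],None,fx=5,fy=5)[:,:,::-1])
E
```

```text
tcp local [ 0.09556709 -0.06897522  0.15152073] [-0.46706543 -0.88960602 -2.14748898]
0.054 45 0.0982 -0.0994 -0.0405
0.066 75 0.0975 -0.0993 -0.0408
0.078 25 0.0979 -0.0995 -0.0419
0.09 26 0.0982 -0.0995 -0.0424
0.102 43 0.0982 -0.0996 -0.0405
0.114 48 0.0981 -0.0997 -0.0411
0.046147205320469405
```

View pics/c4.png

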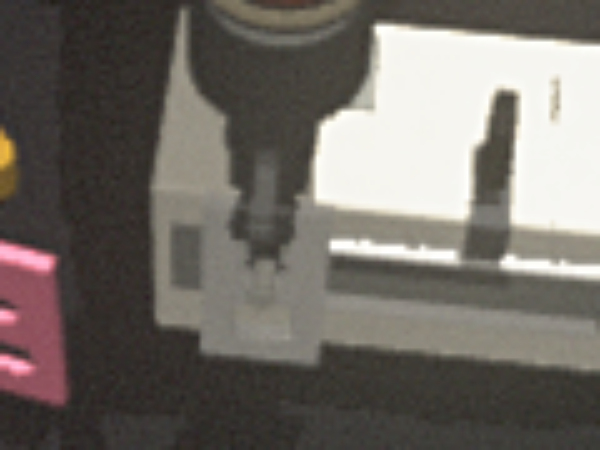

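Call:
apply_moves(
  moves=[
    [[0,0,0],[0,0,2],0],
    [[0,0,0],[0,0,2],0],
    [[0,0,0],[0,0,1],0],
    [[0,0,0],[0,0,0],0],
    [[0,0,0],[0,0,0],0],
    [[0,0,0],[0,0,0],0],
  ],
)

```text
time: 9.07
eef_pos: [0.5707, 0.0164, 0.1462]
tool_rot: [-3.142, 0.0, 1.366]
contact_force: [0.7, -0.2, -1.5]
finger_gap: 0.0069
```

Call:
apply_moves(
  moves=[
    [[0,0,0],[0,0,1],0],
    [[0,0,0],[0,0,0],0],
    [[0,0,0],[0,0,0],0.12],
    [[0,0,0],[0,0,0],0.15],
    [[0,0,0],[0,0,0],0.2],
    [[0,0,0],[0,0,0],0.3],
    [[0,0,0],[0,0,0],0.35],
    [[0,0,0],[0,0,0],0.35],
    [[0,0,0],[0,0,0],0.35],
    [[0,0,0],[0,0,0],0.35],
    [[0,0,0],[0,0,0],0.35],
    [[0,0,0],[0,0,0],0.35],
  ],
)

```text
time: 10.07
eef_pos: [0.5707, 0.0165, 0.1453]
tool_rot: [3.142, 0.0, 1.366]
contact_force: [0.8, 0.0, -0.7]
finger_gap: 0.0304
```

Call:
apply_moves(
  moves=[
    [[0,0,0],[0,0,-10],0.35],
    [[0,0,0],[0,0,-20],0.35],
    [[0,0,0],[0,0,-30],0.35],
    [[0,0,0],[0,0,-30],0.35],
    [[0,0,0],[0,0,-20],0.35],
    [[0,0,0],[0,0,0],0.35],
    [[0,0,0],[0,0,0],0.35],
    [[0,0,0],[0,0,0],0.35],
    [[0,0,0],[0,0,0],0.35],
    [[0,0,0],[0,0,0],0.35],
  ],
)

```text
time: 10.9
eef_pos: [0.5694, 0.0166, 0.2532]
tool_rot: [-3.138, 0.0, 1.366]
contact_force: [0.3, 0.7, 0.1]
finger_gap: 0.0298
```

```bash
cat > chk.py <<'E'
from ms import *
s=r.state();print("tcp local",L(s["eef_pos"]),s["contact_force"])
im=get("scene");m,q=plate(im,.099,.03,.2)
g=q[m]
for z in np.arange(.03,.19,.012):
    k=g[abs(g[:,2]-z)<.005]
    if len(k)>5:print(round(z,3),len(k),np.median(k[:,0]).round(4),k[:,1].min().round(4),k[:,1].max().round(4))
print("zmin/max",g[:,2].min(),g[:,2].max())
for im2 in (im,get("top")):
    q=L(pts(im2));k=q[(q[...,2]>.178)&(q[...,2]<.188)&(abs(q[...,0]-.03)<.03)&(abs(q[...,1]-.06)<.06)]
    if len(k):print("tab",len(k),k.min(0).round(4),k.max(0).round(4))
cv2.imwrite("pics/c%d.png"%int(s["time"]*10),cv2.resize(im["pixels"][110:230,280:440],None,fx=4,fy=4)[:,:,::-1])
print(int(s["time"]*10)); go([*(c+.03*ex+.0346*ey),.23],168.2)
E
python3 chk.py; cp pics/c1*.png pics/last.png 2>/dev/null; ls pics
```

```text
tcp local [ 0.09404585 -0.06913239  0.25317903] [0.27431306 0.67425332 0.05034761]
0.042 20 0.0981 -0.0992 -0.0424
0.054 46 0.0983 -0.0992 -0.0405
0.066 56 0.0976 -0.0994 -0.041
0.078 29 0.0981 -0.0993 -0.0416
0.09 37 0.0984 -0.0995 -0.0405
0.102 47 0.0983 -0.0996 -0.0408
0.114 46 0.0981 -0.0997 -0.0413
0.126 49 0.0983 -0.0997 -0.0421
0.138 81 0.0987 -0.0999 -0.0405
0.15 65 0.0982 -0.0999 -0.041
0.162 65 0.0984 -0.1 -0.0418
0.174 99 0.0957 -0.1005 -0.0408
zmin/max 0.04126940507516601 0.17538932381360378
tab 53 [0.0136 0.0284 0.1782] [0.045  0.0402 0.1848]
tab 39 [0.017  0.0286 0.1783] [0.0451 0.0348 0.1842]
109
t 11.0 pos [0.5698 0.0166 0.2537] rpy [-1.7983e+02  2.0000e-02  7.8260e+01] gap 0.0297 F [ 0.4 -0.  -0.5]
turn(tool,deg) [ -0.14  -0.12 -89.94] shift now-axes mm [103.8 -64.3  23.8] shift after-turn [ 64.4 103.7  23.7]
c0.png
c1.png
c109.png
c3.png
c4.png
s0.png
s2.png
s3.png
t0.png
w1.png
```

Call:
apply_moves(
  moves=[
    [[0,0,0],[20,-13,0],0.45],
    [[0,0,0],[30,-18,0],0.45],
    [[0,0,0],[30,-18,0],0.45],
    [[0,0,0],[24,-15,0],0.45],
    [[0,0,-6.9],[0,0,0],0.45],
    [[0,0,-6.9],[0,0,0],0.45],
    [[0,0,-6.9],[0,0,0],0.45],
    [[0,0,-6.9],[0,0,0],0.45],
    [[0,0,-6.9],[0,0,0],0.45],
    [[0,0,-6.9],[0,0,0],0.45],
    [[0,0,-6.9],[0,0,0],0.45],
    [[0,0,-6.9],[0,0,0],0.45],
    [[0,0,-6.9],[0,0,0],0.45],
    [[0,0,-6.9],[0,0,0],0.45],
    [[0,0,-7],[0,0,0],0.45],
    [[0,0,-7],[0,0,0],0.45],
    [[0,0,-7],[0,0,0],0.45],
    [[0,0,0],[0,0,0],0.45],
    [[0,0,0],[0,0,0],0.45],
  ],
)

```text
time: 12.58
eef_pos: [0.5289, 0.1313, 0.2547]
tool_rot: [-3.141, -0.001, 2.934]
contact_force: [0.2, 0.2, -0.5]
finger_gap: 0.0386
```

```bash
python3 -c "
from ms import *
go([*(c+.03*ex+.0346*ey),.149],168.2)"
```

```text
t 12.58 pos [0.5289 0.1313 0.2547] rpy [-1.7998e+02 -6.0000e-02  1.6808e+02] gap 0.0386 F [ 0.2  0.2 -0.5]
turn(tool,deg) [-0.02 -0.06 -0.12] shift now-axes mm [  0.8  -0.2 105.7] shift after-turn [  0.9  -0.2 105.7]
```

View pics/c109.png

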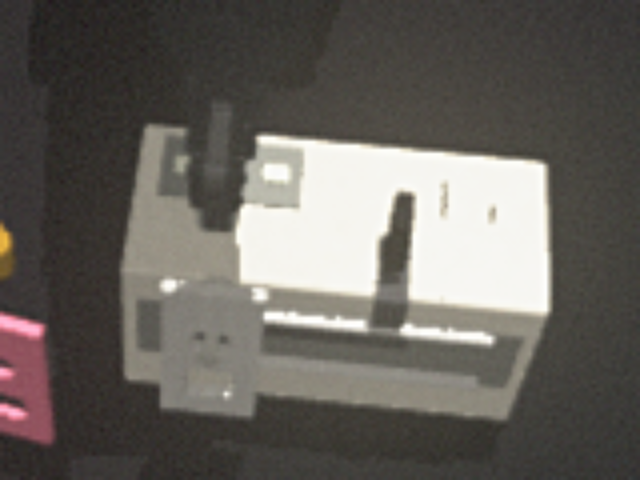

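Call:
apply_moves(
  moves=[
    [[0,0,0],[0.8,0,20],0.45],
    [[0,0,0],[0,0,30],0.45],
    [[0,0,0],[0,0,30],0.45],
    [[0,0,0],[0,0,18],0.45],
    [[0,0,0],[0,0,7],0.45],
    [[0,0,0],[0,0,0],0.45],
    [[0,0,0],[0,0,0],0.45],
    [[0,0,0],[0,0,0],0],
    [[0,0,0],[0,0,0],0],
    [[0,0,0],[0,0,0],0],
    [[0,0,0],[0,0,0],0],
    [[0,0,0],[0,0,0],0],
    [[0,0,0],[0,0,0],0],
    [[0,0,0],[0,0,0],0],
  ],
  squeeze=40,
)

```text
time: 13.75
eef_pos: [0.5301, 0.132, 0.1525]
tool_rot: [3.14, 0.004, 2.936]
contact_force: [0.5, 2.0, 4.9]
finger_gap: 0.0113
```

Gripped the tab (gap 11.3 mm). Slide +30 mm along tool y in small steps.

Call:
apply_moves(
  moves=[
    [[0,0,0],[0,2,0],0],
    [[0,0,0],[0,4,0],0],
    [[0,0,0],[0,4,0],0],
    [[0,0,0],[0,4,0],0],
    [[0,0,0],[0,4,0],0],
    [[0,0,0],[0,4,0],0],
    [[0,0,0],[0,4,0],0],
    [[0,0,0],[0,3,0],0],
    [[0,0,0],[0,1,0],0],
    [[0,0,0],[0,0,0],0],
    [[0,0,0],[0,0,0],0],
    [[0,0,0],[0,0,0],0],
    [[0,0,0],[0,0,0],0],
    [[0,0,0],[0,0,0],0],
    [[0,0,0],[0,0,0],0],
  ],
)

```text
time: 15.0
eef_pos: [0.5356, 0.1587, 0.1525]
tool_rot: [-3.138, 0.003, 2.937]
contact_force: [-2.2, -6.8, 8.5]
finger_gap: 0.0111
```

```bash
python3 chk.py; python3 -c "
from ms import *
w=get('wrist');q=L(pts(w));save(w,'w9.png')
k=q[(q[...,2]>.176)&(q[...,2]<.188)&(abs(q[...,0]-.03)<.025)&(abs(q[...,1]-.065)<.05)]
print(len(k),k.min(0) if len(k) else 0,k.max(0) if len(k) else 0)
im=get('top');cv2.imwrite('pics/cf.png',cv2.resize(im['pixels'][180:290,180:340],None,fx=4,fy=4)[:,:,::-1])"; ls pics
```

```text
tcp local [0.03192166 0.0630272  0.15249299] [-2.16694227 -6.79704002  8.49412964]
0.042 22 0.098 -0.0994 -0.0424
0.054 45 0.0981 -0.0991 -0.0405
0.066 60 0.0975 -0.0992 -0.0408
0.078 26 0.0984 -0.0995 -0.0416
0.09 32 0.0983 -0.0997 -0.0424
0.102 44 0.0983 -0.0996 -0.0405
0.114 54 0.0978 -0.0998 -0.0413
0.126 45 0.0985 -0.0998 -0.0421
0.138 75 0.0988 -0.0998 -0.0405
0.15 68 0.0981 -0.0999 -0.041
0.162 65 0.0984 -0.1002 -0.0421
0.174 99 0.0953 -0.1004 -0.0408
zmin/max 0.041603889717198604 0.17609721744006177
tab 81 [0.0161 0.0426 0.1783] [0.0463 0.0795 0.1874]
150
t 15.1 pos [0.5356 0.1587 0.1525] rpy [-179.79    0.18  168.26] gap 0.0115 F [-2.5 -6.7  8.4]
turn(tool,deg) [-0.21  0.18  0.06] shift now-axes mm [  1.7 -28.7 -77.4] shift after-turn [  1.9 -28.4 -77.5]
3168 [0.01508565 0.04422148 0.17600869] [0.04538943 0.0828177  0.18799851]
c0.png
c1.png
c109.png
c150.png
c3.png
c4.png
cf.png
s0.png
s2.png
s3.png
t0.png
w1.png
w9.png
```

Call:
apply_moves(
  moves=[
    [[0,0,0],[0,1.5,0],0],
    [[0,0,0],[0,1,0],0],
    [[0,0,0],[0,0,0],0],
    [[0,0,0],[0,0,0],0],
    [[0,0,0],[0,0,0],0],
    [[0,0,0],[0,0,0],0],
    [[0,0,0],[0,0,0],0],
    [[0,0,0],[0,0,0],0],
    [[0,0,0],[0,0,0],0],
    [[0,0,0],[0,0,0],0],
  ],
)

```text
time: 16.03
eef_pos: [0.5361, 0.161, 0.1525]
tool_rot: [-3.138, 0.003, 2.937]
contact_force: [-2.0, -6.1, 7.1]
finger_gap: 0.0112
```

View pics/c150.png

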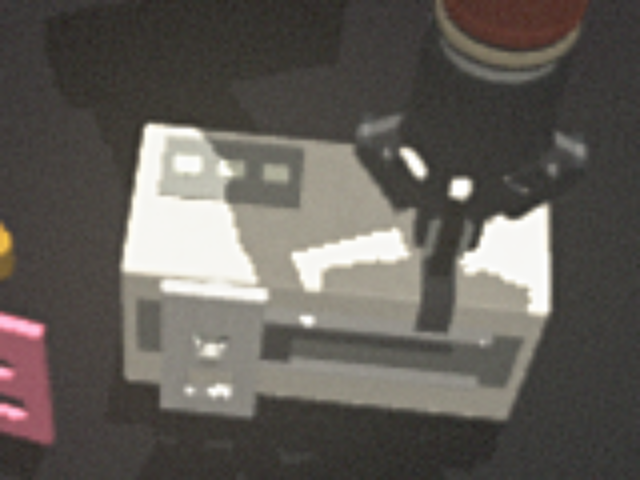

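```bash
python3 -c "
from ms import *
s=r.state();print(L(s['eef_pos']),s['contact_force'],s['finger_gap'],abs(s['qvel']).max())
w=get('wrist');cv2.imwrite('pics/wf.png',w['pixels'][:,:,::-1])
im=get('scene');q=L(pts(im));I=im['pixels'].astype(int)
# black shutter strip/foot in front of face side
k=q[(q[...,2]>.143)&(q[...,2]<.15)&(abs(q[...,0]-.045)<.006)&(abs(q[...,1]-.06)<.06)];print(len(k),k.min(0),k.max(0))"
```

```text
[0.03191003 0.06536611 0.15246606] [-1.98714653 -6.07348471  7.08506154] 0.011240557310605878 0.0016270757424761057
8 [0.03937797 0.05764613 0.1441654 ] [0.04431537 0.06736242 0.14997755]
```

View pics/wf.png

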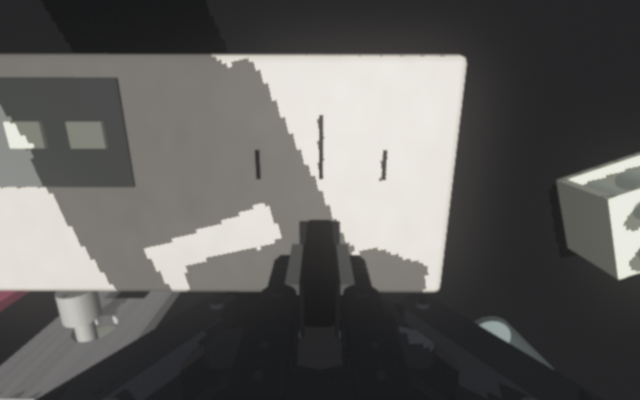

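```bash
python3 -c "
from cell import r
print(r.finish_job())"
```

```text
the job is handed in; nothing more can be done
None
```

I hung the frame by its eye on the peg and let go of it while the shutter was still shut. I then gripped the shutter's tab, slid it to about half travel, and handed the job in at about 16 s with the fingers still holding it.

**Frame:** after release, and again with the shutter open, it hung upright and still. The eye was about 1 mm from the peg's middle along the peg, about 0.5 mm to the side, and 7–8 mm below its axis.

**Shutter:** the tool had moved 29.6 mm along the travel since gripping the tab. In the wrist picture the tab lines up with the long half-travel line. The arm was still, and the force along the travel was about 6.4 N. That is a little under the 7.5 N expected at half, but well above the 3.5 N needed. An upward force of about 7 N also acts on the tool, which appeared when the fingers closed on the tab.

**Other things:** the blank was still in its slot after the frame was lifted out. I did not measure the other loose things again at the end, but the arm's path kept clear of them.

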